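# Lock an eye-examination instrument's cross-slide with its tapered transport pin

## Robot

A 6-joint arm with a two-finger parallel gripper is mounted at the origin on the work surface. World frame = base frame: x ahead of the robot, y to its left, z up, the work surface at z = 0. Lengths are in m, angles in degrees, forces in N, time in s.
With the tool pointing down it reaches from about 0.4 to 0.825 m from the base axis. Payload 7 kg.
Tool frame: the origin (TCP) lies at the very end of the fingers, on their centre line; the grasp point (between the pads) lies 19 mm behind it; z points along the fingers, y is the line along which they close (so a half turn about z gives the same grasp; the last joint's range is limited). The gripper opens to 88 mm and grips with 3 to 60 N. Pads are 19 mm wide; open, the fingers measure 130 mm over their backs; the gripper's body (78 mm by 193 mm) begins 47 mm behind the grasp point.
Start: joints at [-52.248, 20.546, 0.682, 0, -70.136, -16.507], TCP at [0.245, -0.629, 0.227] pointing down, gripper open.
Joint ranges: [-176.03, 176.03], [-82.01, 121.73], [-58.28, 71.71], [-173.87, 95.51], [-174.79, -0.11], [-173.66, 173.66]. Speed limits (degrees/s): [136.94, 136.94, 172.46, 180, 180, 180].

## Interface

Orientations are given as [roll, pitch, yaw] about the fixed x, y, z axes, in that order (R = Rz(yaw) Ry(pitch) Rx(roll)).
In Python, from plant import r gives the robot as it stands. The module is installed in compiled form; this text tells all that it offers.
- The arm moves only by the tool jog_arm, never from a script. Its arguments are lists of equal length, an entry for each row: "travel": the shift along the tool's x, y, z each as a share of 50 cm, from -1 to 1, a list of three; "dr": the turn, a rotation vector about the tool's x, y, z each as a share of 360 degrees, from -1 to 1, a list of three; "claw": the opening, from 0 (shut) to 1 (fully open). A call has exactly 10 rows; each row is the pose to reach, as a shift and turn from the pose commanded when the call began, along the tool's axes at that moment, turning the shorter way round; what a row does not reach only later rows make up. A row lasts 1/8 s, in which the tool goes at most 62.5 mm and 10.7 degrees, less where a joint would pass 70% of its speed; a pose out of reach is approached as far as the arm can. A call with a number of a shift or a turn outside -1 to 1 is refused whole. A call with a gripper value outside its range is refused whole. The fingers move at their own pace and stop on an object; "newtons" is the grip in N (left out, the last holds). Time passes only in rows, so rows that repeat a pose let the fingers close, or fill a call up. It gives the time, the measured TCP pose, the force, the opening and the grip force at its end, in the units of the state.
- r.get_state(): the state, without advancing time (a new reading comes with each control period).
- r.capture(name): name is "scene" or "top" or "wrist"; returns a dict with "pixels" (384x512x3 uint8, red, green, blue), "range_z" (384x512 float32, m along the optical axis (not along the pixel's ray), 0 where there is no reading), "fx", "fy", "cx", "cy" (pixels), "dist_coeffs" ([k1, k2, p1, p2, k3] as OpenCV has them; the pictures are not rectified), "position" and "attitude" of the camera in the world; the wrist camera has in their place "hand_eye" (4x4, takes a point from camera to tool coordinates, whose origin is the TCP and whose axes are the flange's). Camera axes: x right, y up, looking along -z (the intrinsics and any distortion apply to the point x, -y, -z); pixel columns grow to the right and rows downward; lengths in m; the calibration is good to about 2 mm. A picture is of the moment at which its call begins: read the wrist's pose just before it.
- r.close_job(): hands the job in; it is judged then, once.
Trained networks look in the newest picture that a camera, given by its name, has taken for a name from the list of things; names that differ only in an ending like _2 or _b are one class to them, and where a whole thing is asked for, a point or a joint stands for the part that bears it (a point fixed in the world has none). Each returns a list of dicts, best first, with "conf" (0 to 1); they miss things now and then, are a little off and sometimes report something else, mostly with a low value. They report only what shows in the picture. A call takes as long as a camera call. They do not tell look-alikes from the thing itself.
- r.boxes_of(name, camera): "extent" ([left, top, right, bottom] in pixels, round what is visible of it).
- r.regions_of(name, camera): "pixels" (384x512 bool, what is visible of it) and "extent" ([left, top, right, bottom] in pixels, round what is visible of it).
- r.tip_of(name, camera): "at" ([column, row] in pixels: a listed point, or the origin of a listed thing).
The state is a dict: "time_s": time; "joints": joint angles; "qd": joint speeds; "joint_torque": joint torques, N m; "tcp_pos": TCP position; "eef_rot": TCP orientation; "contact_force": force on the tool from outside, world axes, zero at the start; "moment": the same for the moment, N m; "gripper_width": finger opening in m; "gripper_force": force on a finger pad.
Only numpy, scipy, OpenCV 4.12 (cv2) and the standard library are available. Lean on these libraries where they do the work, as an engineer would, in place of code of your own. Each camera call takes 0.05 s, during which the arm holds its last target. There are 200 camera calls.

## Task

Lock the instrument for moving: draw the tapered transport pin out of its grey park block and push it down through the hole in the white carriage and the hidden hole in the stand under it, which are a little out of line, so that the pin's taper draws the carriage into line, and go on until its collar sits flush on the carriage. Feel your way and do not force it, let the pin alone (not the gripper) move the carriage, leave the pin standing there released, and leave the bottle, glue stick and spectacle case where they are.

Things in the scene. Friction and masses are not known exactly. Their poses are not given: they have to be found in the camera images.
- pin_grip (a point): Transport pin, loose, 0.15 to 0.26 kg, upright in the park block at the start: a square black handle (24 x 24 mm, 40 mm tall) on a steel collar (40 mm across, 6 mm thick), under it a steel shank. This point is the middle of the handle's grip, on the pin's axis, 28 mm above the collar's underside; z points up along the pin, x and y are square to the handle's sides.
- pin_collar (a point): Same pin: centre of the collar's underside, z up along the pin. Below it the shank is 28 mm in diameter for 21 mm, then tapers evenly over 48 mm to a 5 mm nose; the nose's end is 70 mm below this point.
- holder: Park block, grey, fixed, 66 x 66 x 76 mm tall, with an upright through hole (30 mm) in which the pin stands with its collar on the block's top; origin at the centre of its underside.
- upper_hole (a point): Centre of the mouth of the upright hole (29.5 mm in diameter, through a 10 mm plate) in the white carriage, on its top face, about 81 mm above the table; z up, x and y along the slides. It starts 9 to 11 mm to the +x side of the socket's middle and up to 2 mm off it in y. A joystick (top 98 mm above this face) stands 140 mm to its -y side; a hump with a steel column (top 93 mm above this face) to its +x side.
- lower_nominal (a point): Middle of the lock socket under the carriage, at the stand's top, 11 mm below the carriage's top face; z up, x and y along the slides. The lower hole (29.5 mm in diameter, 16 mm deep, free space below) is in an eccentric steel bush fixed there: its axis lies 7 mm off this point, in a direction that differs each time and must be found by feel.
- bottle: Bystander: white bottle, 60 mm wide, 130 mm tall, origin under its centre.
- gluestick: Bystander: yellow glue stick standing on end, 25 mm wide, 90 mm tall, origin under its centre.
- case: Bystander: black spectacle case, 95 x 50 x 34 mm, origin under its centre.
- carriage: White carriage plate, 240 x 240 x 10 mm, on the stand; origin at the centre of its underside. It slides level in x and y against dry friction of about 2 N along each, stays where it is left, does not turn or lift. The gripper may touch it or the stand with no more than 4 N.
- base: Fixed grey stand, 240 x 320 x 70 mm tall, origin at the centre of its underside, axes parallel to the carriage's. More than 45 N between the pin and all of carriage and stand spoils the slide; drawing the carriage in takes up to about 10 N downward.
- socket: The fixed lock socket in the stand, with the eccentric bush, hidden under the carriage; origin on the table under its middle. The bush is soft: the pin must never load it with more than 12 N, so ease the pin sideways towards where the side load vanishes.
There are look-alikes about, which are no part of the job. What is shaped like the part that bears pin_grip but blue is not meant. Of the things that look like the holder, take the one that is farthest to the robot's right at the start.

How it is judged (in metres and radians):
On the way, in this order (a step that is already met when the one before it is completed fails the run):
1. the pin is drawn clear of the park block (z of pin_collar in the frame of holder above 0.148 m), for 0.1 s.
2. the pin's nose is in the carriage's hole, with the carriage not yet shifted by more than 2 mm (z of pin_collar in the frame of upper_hole below 0.066 m and horizontal distance between pin_collar and upper_hole below 0.0135 m and distance of upper_hole from where it was at the start of the episode below 0.002 m), for 0.05 s.
3. the pin is home through carriage and stand (z of pin_collar in the frame of upper_hole below 0.002 m and horizontal distance between pin_collar and upper_hole below 0.003 m), for 0.2 s.
At the end, for the whole second after the job is handed in: The pin stands released and at rest through both holes: its collar within 2 mm of the carriage's top face, its axis within 3 mm of the carriage hole's and within 0.08 rad of upright (all of step 3 and z of pin_collar in the frame of upper_hole above -0.002 m and angle between the z axis of pin_collar and the z axis of upper_hole, either way round below 0.08 rad and linear speed of pin below 0.01 m/s and contact force between the fingers and pin below 0.1 N); the robot touches nothing.
It fails at once if the pin presses on carriage and stand with more than 45 N (contact force between pin and base above 45 N).
It fails at once if the pin loads the lower bush with more than 12 N (contact force between pin and socket above 12 N).
It fails at once if the robot itself pushes the carriage or the stand (more than 4 N) (contact force between the arm and base above 4 N).
It fails at once if the gripper pushes the carriage or the stand (more than 4 N) (contact force between the fingers and base above 4 N).
It fails at once if a bystander is disturbed (bottle, glue stick or case moved more than 15 mm) (distance of any of bottle, gluestick, case from where it was at the start of the episode above 0.015 m).
It also fails if it takes over 64 s, if anything falls off the work surface, if the arm or the gripper's body presses on something with over 40 N, if the wrist force passes 120 N, or if a joint passes its speed limit or range.

## Working session

There is one attempt and no reset: what is moved stays moved. The work goes in short steps, Python scripts to look and compute and a tool call to move; the robot and the scene stay as the last step left them, time stands still between calls to the robot, and variables do not carry over. Pictures are saved under pics/ and viewed, at most 10 in all, crops included, and the job is handed in when it is done.

Besides the shell and the picture viewer there is one more tool, called after "Emit:" in YAML: its name, and indented under it one key for each argument. jog_arm: Moves the arm, as the interface text tells. Its arguments: {"type":"object","properties":{"travel":{"type":"array"},"dr":{"type":"array"},"claw":{"type":"array"},"newtons":{"type":"number"}},"required":["travel","dr","claw"]}

```bash
mkdir -p pics; cat > h.py <<'E'
import numpy as np, cv2
from plant import r
from scipy.spatial.transform import Rotation as R
def att(a):
    a=np.array(a,float)
    if a.shape==(3,3): return a
    if a.size==3: return R.from_euler('xyz',a,degrees=True).as_matrix()
    raise Exception(a)
def campose(c,s=None):
    if 'hand_eye' in c:
        T=np.eye(4);T[:3,:3]=R.from_euler('xyz',s['eef_rot'],degrees=True).as_matrix();T[:3,3]=s['tcp_pos']
        return T@np.array(c['hand_eye'])
    T=np.eye(4);T[:3,:3]=att(c['attitude']);T[:3,3]=c['position'];return T
def rays(c,px):
    K=np.array([[c['fx'],0,c['cx']],[0,c['fy'],c['cy']],[0,0,1.]])
    p=cv2.undistortPoints(np.array(px,float).reshape(-1,1,2),K,np.array(c['dist_coeffs'],float)).reshape(-1,2)
    return np.c_[p[:,0],-p[:,1],-np.ones(len(p))]
def world(c,px,z,s=None):
    T=campose(c,s);d=rays(c,px)*np.array(z).reshape(-1,1)
    return d@T[:3,:3].T+T[:3,3]
def onplane(c,px,h,s=None):
    T=campose(c,s);d=rays(c,px)@T[:3,:3].T
    return T[:3,3]+d*((h-T[2,3])/d[:,2])[:,None]
def cloud(c,s=None):
    v,u=np.mgrid[:384,:512];return world(c,np.c_[u.ravel(),v.ravel()],c['range_z'].ravel(),s).reshape(384,512,3)
E
python3 - <<'E'
from h import *
print(r.get_state())
for n in('scene','top'):
    c=r.capture(n);print(n,c['position'],c['attitude'],c['fx'],c['dist_coeffs'])
    cv2.imwrite(f'pics/{n}0.png',c['pixels'][:,:,::-1]);P=cloud(c)
    for k in('pin_grip','holder','carriage','base','bottle','gluestick','case'):
        for b in r.boxes_of(k,n):
            e=np.array(b['extent']);u,v=((e[:2]+e[2:])/2).astype(int)
            print(k,round(b['conf'],2),e.round(),P[min(v,383),min(u,511)].round(3))
    for k in('pin_grip','pin_collar','upper_hole','lower_nominal','holder'):
        for b in r.tip_of(k,n):
            u,v=np.array(b['at']).astype(int);print(k,round(b['conf'],2),b['at'],P[v,u].round(3))
E
```

```text
{'time_s': 0.0, 'joints': array([-5.22471032e+01,  2.05924382e+01,  6.33364100e-01, -2.09278194e-02,
       -7.01347368e+01, -1.65070960e+01]), 'qd': array([-0.04618127,  0.00473291,  0.06275867, -0.06319629, -0.06982904,
        0.06820651]), 'joint_torque': array([-3.02228966e-05, -5.82711232e+01,  2.93046767e+01,  6.99704379e+00,
        6.85980282e-03, -1.22556180e-04]), 'tcp_pos': array([ 0.24440443, -0.62867461,  0.2256057 ]), 'eef_rot': array([ 1.79904465e+02, -7.79514130e-03, -1.58761320e+02]), 'contact_force': array([-0.10107416, -0.3146756 ,  0.33550543]), 'moment': array([-0.06270841, -0.00951727,  0.04167367]), 'gripper_force': 0.0, 'gripper_width': 0.08753648864412303}
scene [1.39633534 0.11431878 0.7100218 ] [52.93993383  0.83295571 95.05639794] 429.9235828624495 [0.01317956 0.         0.         0.         0.        ]
pin_grip 0.95 [161. 193. 182. 233.] [ 0.629 -0.175  0.081]
pin_grip 0.6 [120. 190. 134. 219.] [ 0.638 -0.272  0.109]
holder 0.78 [132. 234. 170. 284.] [ 0.771 -0.185  0.07 ]
holder 0.6 [112. 203. 150. 246.] [ 0.655 -0.268  0.064]
carriage 0.67 [256. 170. 
[... 1277 characters left out ...]
9  0.037]
base 0.61 [118. 107. 259. 229.] [0.63  0.191 0.084]
bottle 0.85 [298. 233. 324. 256.] [ 0.428 -0.112  0.129]
gluestick 0.64 [102. 247. 123. 256.] [0.423 0.379 0.085]
case 0.77 [349. 208. 380. 246.] [ 0.475 -0.268  0.034]
pin_grip 0.75 [354.3, 163.8] [ 0.631 -0.234  0.101]
pin_grip 0.62 [371.5, 166.6] [ 0.618 -0.269  0.123]
pin_collar 0.62 [373.1, 167.3] [ 0.616 -0.275  0.119]
pin_collar 0.6 [342.4, 170.3] [ 0.621 -0.211  0.065]
pin_collar 0.52 [366.5, 170.9] [ 0.615 -0.267  0.086]
upper_hole 0.84 [152.8, 180.7] [0.602 0.286 0.075]
lower_nominal 0.53 [158.1, 185.6] [0.601 0.286 0.005]
holder 0.84 [330.6, 129.8] [ 0.73  -0.183  0.074]
holder 0.64 [361.7, 171.0] [ 0.615 -0.257  0.076]
```

```bash
python3 - <<'E'
import cv2,numpy as np
a=cv2.imread('pics/top0.png');b=cv2.imread('pics/scene0.png')
x=cv2.resize(a[90:270,90:400],(800,464),interpolation=2)
cv2.imwrite('pics/topc.png',x)
cv2.imwrite('pics/scenec.png',cv2.resize(b[140:310,90:420],(800,412),interpolation=2))
E
```

```text
(no output)
```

View pics/topc.png

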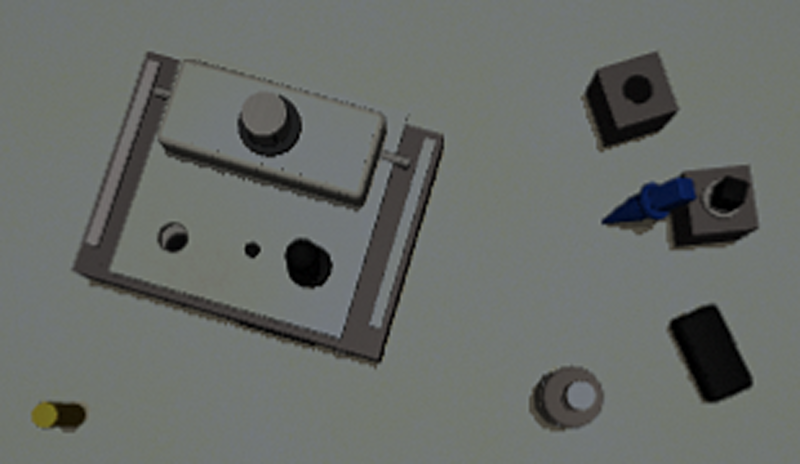

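View pics/scenec.png

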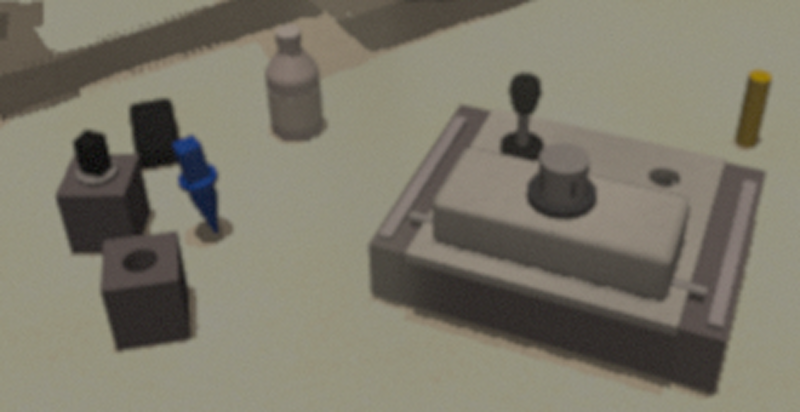

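The black pin in the rightmost block is at crop (730,195), full top image (372,166). The blue pin leans near it at (655,198), and the empty block at (635,90) lies further left. The block with the black pin has y=-0.266, so it is the rightmost and the one meant. The carriage hole is at crop (172,237).

```bash
python3 - <<'E'
from h import *
c=r.capture('top');P=cloud(c);I=c['pixels'].astype(int)
# stand outline / carriage hole
v,u=np.mgrid[:384,:512]
box=(u>110)&(u<270)&(v>100)&(v<240)
m=box&(P[...,2]>.055)&(P[...,2]<.095)
q=P[m][:,:2].astype(np.float32);print('stand rect',cv2.minAreaRect(q))
# hole
sub=I[170:194,140:168].sum(2);
print(sub[::1,::2])
g=I.sum(2)
reg=(u>355)&(u<386)&(v>150)&(v<185)
m=reg&(P[...,2]>.108)&(P[...,2]<.14)&(np.abs(I[...,2]-I[...,0])<25)
print('handle',P[m].mean(0),cv2.minAreaRect(P[m][:,:2].astype(np.float32)),m.sum())
m=(u>340)&(u<390)&(v>145)&(v<190)&(P[...,2]>.068)&(P[...,2]<.08)&(np.abs(I[...,2]-I[...,0])<25)
print('block',cv2.minAreaRect(P[m][:,:2].astype(np.float32)),m.sum())
bl=(I[...,2]-I[...,0]>40)&(u>300)
print('blue',P[bl].min(0),P[bl].max(0))
w=r.capture('wrist');print(w['hand_eye'],w['fx'])
E
```

```text
stand rect ((0.6387304067611694, 0.18606577813625336), (0.32127389311790466, 0.25003793835639954), 72.6417236328125)
[[250 342 346 347 343 344 346 347 347 344 345 346 348 345]
 [305 344 343 346 344 345 345 347 346 343 346 346 348 347]
 [319 346 343 347 339 344 338 345 347 344 344 347 348 344]
 [344 342 346 344 337 347 342 344 347 350 347 346 347 344]
 [347 344 345 342 342 339 349 348 341 346 343 345 344 343]
 [348 345 345 345 344 343 348 349 355 353 347 347 342 348]
 [345 340 345 342 345 346 355 309 182 229 336 342 341 346]
 [345 342 343 341 339 343 342 152 143 258 213 349 341 352]
 [345 341 344 344 342 352 200 110 270 294 255 334 345 350]
 [345 347 344 342 339 350  91 269 302 298 288 276 348 345]
 [348 344 344 348 346 336 106 305 281 158 159 216 347 346]
 [343 346 346 344 342 331 118 305 164  56  48 129 351 345]
 [347 347 344 345 349 332 118 276  61  29  26 102 349 347]
 [348 349 345 344 346 328 114 202  41  27  20 108 348 343]
 [344 344 346 345 344 341 117 130  33  35  28 211 350 344]
 [344 344 343 345 343 350 157  79  28  20  28 332 343 339]
 [339 344 345 342 342 348 266  87  10  
[... 370 characters left out ...]
42]
 [339 346 346 342 344 345 347 342 341 338 343 340 338 340]]
handle [ 0.62379214 -0.27728239  0.12006607] ((0.6250115633010864, -0.2786915898323059), (0.023577643558382988, 0.02521102875471115), 70.15274047851562) 110
block ((0.6240698099136353, -0.2654058635234833), (0.0665121003985405, 0.0939452275633812), 4.701667785644531) 430
blue [ 0.41133121 -0.24783209  0.02032485] [0.64589318 0.03381118 1.11038488]
[[-8.96054174e-04  9.63641062e-01  2.67198615e-01  7.17953018e-02]
 [ 9.99999348e-01  6.74345356e-04  9.21511937e-04  7.95424155e-04]
 [ 7.07822596e-04  2.67199267e-01 -9.63641038e-01 -1.58601677e-01]
 [ 0.00000000e+00  0.00000000e+00  0.00000000e+00  1.00000000e+00]] 309.4461779187049
```

Emit:
jog_arm:
  travel:
    - [-0.962,0.377,0]
    - [-0.962,0.377,0]
    - [-0.962,0.377,0]
    - [-0.962,0.377,0]
    - [-0.962,0.377,0]
    - [-0.962,0.377,0]
    - [-0.962,0.377,0]
    - [-0.962,0.377,0]
    - [-0.962,0.377,0]
    - [-0.962,0.377,0]
  dr:
    - [0,0,-0.1356]
    - [0,0,-0.1356]
    - [0,0,-0.1356]
    - [0,0,-0.1356]
    - [0,0,-0.1356]
    - [0,0,-0.1356]
    - [0,0,-0.1356]
    - [0,0,-0.1356]
    - [0,0,-0.1356]
    - [0,0,-0.1356]
  claw: [0.6,0.6,0.6,0.6,0.6,0.6,0.6,0.6,0.6,0.6]

```text
time_s: 2.65
tcp_pos: [0.6252, -0.2781, 0.226]
eef_rot: [180.0, -0.0, -109.8]
contact_force: [-0.3, -0.6, -0.5]
gripper_width: 0.0525
gripper_force: 0.0
```

```bash
python3 - <<'E'
from h import *
s=r.get_state();print(s['tcp_pos'],s['eef_rot'],s['joints'],s['time_s'])
c=r.capture('wrist');P=cloud(c,s);I=c['pixels'].astype(int)
cv2.imwrite('pics/w1.png',c['pixels'][:,:,::-1])
gray=(np.abs(I[...,2]-I[...,0])<25)
near=np.linalg.norm(P[...,:2]-[.625,-.275],axis=2)<.06
for nm,lo,hi in(('handle',.112,.135),('collar',.0775,.09),('block',.068,.0775)):
    m=gray&near&(P[...,2]>lo)&(P[...,2]<hi)
    if m.sum()>10: print(nm,m.sum(),np.median(P[m],0).round(4),cv2.minAreaRect(P[m][:,:2].astype(np.float32)))
E
```

```text
[ 0.62524949 -0.27808265  0.22603905] [ 1.79959248e+02 -9.29258766e-03 -1.09829894e+02] [-7.69973843e+00  2.14592338e+01  1.97694848e+00  5.53220348e-04
 -7.05595099e+01 -1.21303430e+01] 2.65
handle 736 [ 0.6246 -0.2772  0.1221] ((0.6249802112579346, -0.27561429142951965), (0.024255918338894844, 0.02402983047068119), 71.47960662841797)
collar 669 [ 0.6199 -0.2849  0.0821] ((0.6245627403259277, -0.27405819296836853), (0.06497568637132645, 0.06882011145353317), 5.302900791168213)
block 2533 [ 0.6202 -0.2843  0.0764] ((0.6252048015594482, -0.2755759060382843), (0.06627965718507767, 0.06624367088079453), 4.651290416717529)
```

View pics/w1.png

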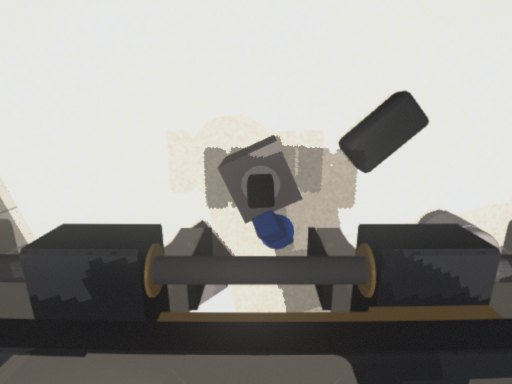

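The black pin is at (262,185) in the block, with the blue one next to it at (272,228) and clear of the finger line. The block and handle centres agree at (0.625,-0.2756).

Emit:
jog_arm:
  travel:
    - [-0.0045,0.0016,0.1]
    - [-0.0045,0.0016,0.18]
    - [-0.0045,0.0016,0.24]
    - [-0.0045,0.0016,0.274]
    - [-0.0045,0.0016,0.274]
    - [-0.0045,0.0016,0.274]
    - [-0.0045,0.0016,0.274]
    - [-0.0045,0.0016,0.274]
    - [-0.0045,0.0016,0.274]
    - [-0.0045,0.0016,0.274]
  dr:
    - [0,0,-0.0036]
    - [0,0,-0.0036]
    - [0,0,-0.0036]
    - [0,0,-0.0036]
    - [0,0,-0.0036]
    - [0,0,-0.0036]
    - [0,0,-0.0036]
    - [0,0,-0.0036]
    - [0,0,-0.0036]
    - [0,0,-0.0036]
  claw: [0.6,0.6,0.6,0.6,0.6,0.1,0.1,0.1,0.1,0.1]
  newtons: 40

```text
time_s: 3.95
tcp_pos: [0.6249, -0.2768, 0.0903]
eef_rot: [-179.9, -0.0, -108.6]
contact_force: [-1.4, 1.5, 5.2]
gripper_width: 0.024
gripper_force: 39.8
```

Emit:
jog_arm:
  travel:
    - [0,0,-0.03]
    - [0,0,-0.07]
    - [0,0,-0.12]
    - [0,0,-0.18]
    - [0,0,-0.26]
    - [0,0,-0.34]
    - [0,0,-0.42]
    - [0,0,-0.42]
    - [0,0,-0.42]
    - [0,0,-0.42]
  dr:
    - [0,0,0]
    - [0,0,0]
    - [0,0,0]
    - [0,0,0]
    - [0,0,0]
    - [0,0,0]
    - [0,0,0]
    - [0,0,0]
    - [0,0,0]
    - [0,0,0]
  claw: [0.1,0.1,0.1,0.1,0.1,0.1,0.1,0.1,0.1,0.1]

```text
time_s: 5.2
tcp_pos: [0.6239, -0.2765, 0.298]
eef_rot: [179.8, -0.0, -108.6]
contact_force: [-0.2, -0.8, -2.4]
gripper_width: 0.0238
gripper_force: 39.8
```

```bash
cat >> h.py <<'E'
def circ(c,s,near,h,rad=.0147,thr=None):
    "hole mouth on plane h: dark/light edge pts found along rays from the centre, fit circle of given radius"
    pass
E
python3 - <<'E'
from h import *
s=r.get_state();print(s['tcp_pos'],s['eef_rot'],s['contact_force'],s['moment'])
c=r.capture('top');g=c['pixels'].astype(float).mean(2)
# hole mouth contour: pixels not white
m=((g[168:196,140:172]<105)).astype(np.uint8)
n,l,st,ce=cv2.connectedComponentsWithStats(m);k=[i for i in range(1,n) if st[i,4]>40][0]
print(st[1:],ce[1:])
cn=max(cv2.findContours((l>0).astype(np.uint8),0,1)[0],key=cv2.contourArea)
hull=cv2.convexHull(cn).reshape(-1,2)+[140,168]
w=onplane(c,hull,.081);print(cv2.minEnclosingCircle(w[:,:2].astype(np.float32)),cv2.fitEllipse(w[:,:2].astype(np.float32)*1000))
E
```

```text
[ 0.62387655 -0.27647291  0.2980149 ] [ 1.79840586e+02 -3.22335877e-03 -1.08649189e+02] [-0.18334627 -0.815547   -2.4167603 ] [0.02168575 0.13175922 0.03696704]
[[11  8 12 12 73]] [[16.71232877 14.64383562]]
((0.5969088077545166, 0.2721547484397888), 0.014832968823611736) ((596.70556640625, 272.1756286621094), (28.544654846191406, 29.274471282958984), 78.4167251586914)
```

Emit:
jog_arm:
  travel:
    - [-0.1,0.04,0]
    - [-0.22,0.09,0]
    - [-0.34,0.14,0]
    - [-0.46,0.19,0]
    - [-0.58,0.24,0]
    - [-0.7,0.29,0]
    - [-0.82,0.335,0]
    - [-0.92,0.375,0]
    - [-0.98,0.4,0]
    - [-0.98,0.4,0]
  dr:
    - [0,0,-0.025]
    - [0,0,-0.054]
    - [0,0,-0.083]
    - [0,0,-0.112]
    - [0,0,-0.141]
    - [0,0,-0.17]
    - [0,0,-0.199]
    - [0,0,-0.228]
    - [0,0,-0.2533]
    - [0,0,-0.2533]
  claw: [0.1,0.1,0.1,0.1,0.1,0.1,0.1,0.1,0.1,0.1]

```text
time_s: 6.5
tcp_pos: [0.5909, 0.2542, 0.2979]
eef_rot: [179.9, 0.1, -17.2]
contact_force: [-1.0, -1.0, -2.5]
gripper_width: 0.0241
gripper_force: 39.8
```

```bash
python3 - <<'E'
from h import *
s=r.get_state();print(s['time_s'],s['tcp_pos'],s['eef_rot'],s['contact_force'],s['moment'],s['joints'])
c=r.capture('wrist');cv2.imwrite('pics/w2.png',c['pixels'][:,:,::-1])
P=cloud(c,s)
print([ (b['conf'],b['at'],onplane(c,[b['at']],.081,s)) for b in r.tip_of('upper_hole','wrist')])
m=(P[...,2]>.076)&(P[...,2]<.086)&(c['range_z']>0);print(m.sum(),np.median(P[m],0))
E
```

```text
6.5 [0.59092883 0.25422171 0.29788601] [ 1.79899216e+02  9.11398519e-02 -1.71640510e+01] [-0.96526279 -1.04682967 -2.53742811] [-0.1209038   0.16658979  0.00451423] [ 4.06100655e+01  1.56943490e+01  2.98844315e+00 -2.39296209e-02
 -7.74279549e+01  3.22311996e+01]
[(0.85, [242.2, 169.5], array([[0.5963587 , 0.27509284, 0.081     ]]))]
23277 [0.61032433 0.21010886 0.08134364]
```

View pics/w2.png

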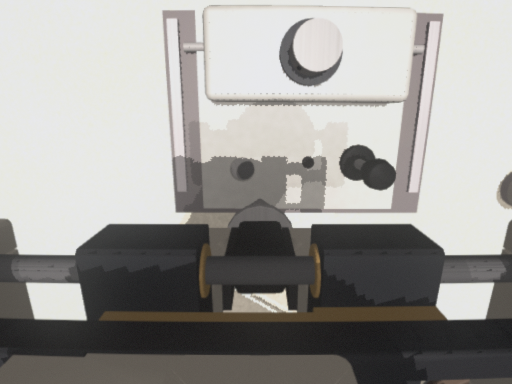

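The hole shows at (242,169), with the pin's collar at (260,220). Next I place the nose above it, biased 8 mm to the -x side (over the lower socket).

Emit:
jog_arm:
  travel:
    - [-0.0172,-0.0422,0]
    - [-0.0172,-0.0422,0.05]
    - [-0.0172,-0.0422,0.1]
    - [-0.0172,-0.0422,0.16]
    - [-0.0172,-0.0422,0.21]
    - [-0.0172,-0.0422,0.24]
    - [-0.0172,-0.0422,0.252]
    - [-0.0172,-0.0422,0.252]
    - [-0.0172,-0.0422,0.252]
    - [-0.0172,-0.0422,0.252]
  dr:
    - [0,0,0]
    - [0,0,0]
    - [0,0,0]
    - [0,0,0]
    - [0,0,0]
    - [0,0,0]
    - [0,0,0]
    - [0,0,0]
    - [0,0,0]
    - [0,0,0]
  claw: [0.1,0.1,0.1,0.1,0.1,0.1,0.1,0.1,0.1,0.1]

```text
time_s: 7.85
tcp_pos: [0.5902, 0.2744, 0.1744]
eef_rot: [-179.9, -0.0, -17.5]
contact_force: [0.8, 0.4, -2.0]
gripper_width: 0.024
gripper_force: 39.8
```

```bash
cat > st.py <<'E'
from h import *
import sys
yaw=np.deg2rad(-17.4);E=np.array([[np.cos(yaw),np.sin(yaw)],[-np.sin(yaw),np.cos(yaw)]]) # rows: stand ex,ey
H=np.array([.5965,.2745])
def st(n=1):
    for i in range(n):
        s=r.get_state();f=s['contact_force'];m=s['moment']
        print('t%.2f'%s['time_s'],'tcp-hole xy mm',(E@(s['tcp_pos'][:2]-H)*1e3).round(2),'depth %.2f'%(81-(s['tcp_pos'][2]*1e3-84.3)),'F ex,ey,z',(E@f[:2]).round(2),f[2].round(2),'M',(E@m[:2]).round(3))
if __name__=='__main__': st()
E
python3 - <<'E'
from st import *
st(2)
c=r.capture('scene');cv2.imwrite('pics/s3.png',cv2.resize(c['pixels'][120:280,260:440,::-1],(720,640))[:600])
st(1);r.capture('scene');st(1)
E
```

```text
t7.85 tcp-hole xy mm [-6.01 -1.97] depth -9.12 F ex,ey,z [0.67 0.62] -2.01 M [-0.072  0.104]
t7.85 tcp-hole xy mm [-6.01 -1.97] depth -9.12 F ex,ey,z [0.67 0.62] -2.01 M [-0.072  0.104]
t7.90 tcp-hole xy mm [-6.11 -2.01] depth -8.96 F ex,ey,z [-0.26 -0.69] -2.57 M [-0.1    0.115]
t7.95 tcp-hole xy mm [-6.14 -2.11] depth -8.81 F ex,ey,z [0.68 0.27] -2.29 M [-0.104  0.099]
```

View pics/s3.png

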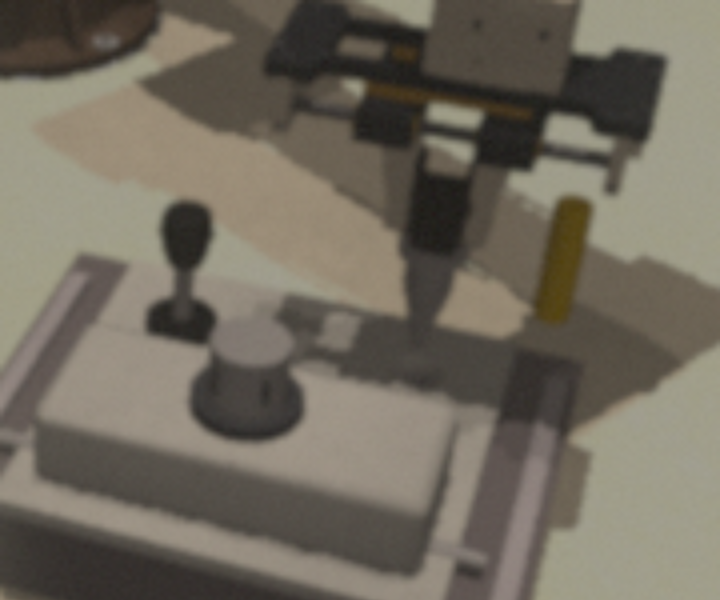

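The nose is above the hole with nothing touching. I go down into it.

Emit:
jog_arm:
  travel:
    - [0,0,0]
    - [0,0,0]
    - [0,0,0.006]
    - [0,0,0.012]
    - [0,0,0.018]
    - [0,0,0.024]
    - [0,0,0.024]
    - [0,0,0.024]
    - [0,0,0.024]
    - [0,0,0.024]
  dr:
    - [0,0,0]
    - [0,0,0]
    - [0,0,0]
    - [0,0,0]
    - [0,0,0]
    - [0,0,0]
    - [0,0,0]
    - [0,0,0]
    - [0,0,0]
    - [0,0,0]
  claw: [0.1,0.1,0.1,0.1,0.1,0.1,0.1,0.1,0.1,0.1]

```text
time_s: 9.2
tcp_pos: [0.5899, 0.2743, 0.1617]
eef_rot: [-180.0, -0.0, -17.5]
contact_force: [0.6, 0.3, -1.6]
gripper_width: 0.0242
gripper_force: 39.8
```

```bash
python3 st.py
```

```text
t9.20 tcp-hole xy mm [-6.21 -2.21] depth 3.61 F ex,ey,z [0.51 0.47] -1.65 M [-0.124  0.152]
```

Emit:
jog_arm:
  travel:
    - [-0.0018,-0.0022,0]
    - [-0.0036,-0.0044,0]
    - [-0.0036,-0.0044,0.002]
    - [-0.0036,-0.0044,0.004]
    - [-0.0036,-0.0044,0.006]
    - [-0.0036,-0.0044,0.008]
    - [-0.0036,-0.0044,0.01]
    - [-0.0036,-0.0044,0.01]
    - [-0.0036,-0.0044,0.01]
    - [-0.0036,-0.0044,0.01]
  dr:
    - [0,0,0]
    - [0,0,0]
    - [0,0,0]
    - [0,0,0]
    - [0,0,0]
    - [0,0,0]
    - [0,0,0]
    - [0,0,0]
    - [0,0,0]
    - [0,0,0]
  claw: [0.1,0.1,0.1,0.1,0.1,0.1,0.1,0.1,0.1,0.1]

```text
time_s: 10.45
tcp_pos: [0.5888, 0.2768, 0.1566]
eef_rot: [-180.0, -0.0, -17.5]
contact_force: [-0.1, -0.2, -1.9]
gripper_width: 0.0237
gripper_force: 39.8
```

```bash
python3 st.py
```

```text
t10.45 tcp-hole xy mm [-8.02 -0.07] depth 8.68 F ex,ey,z [-0.05 -0.27] -1.92 M [-0.076  0.138]
```

Emit:
jog_arm:
  travel:
    - [0,0,0.001]
    - [0,0,0.002]
    - [0,0,0.003]
    - [0,0,0.004]
    - [0,0,0.005]
    - [0,0,0.006]
    - [0,0,0.007]
    - [0,0,0.008]
    - [0,0,0.009]
    - [0,0,0.009]
  dr:
    - [0,0,0]
    - [0,0,0]
    - [0,0,0]
    - [0,0,0]
    - [0,0,0]
    - [0,0,0]
    - [0,0,0]
    - [0,0,0]
    - [0,0,0]
    - [0,0,0]
  claw: [0.1,0.1,0.1,0.1,0.1,0.1,0.1,0.1,0.1,0.1]

```text
time_s: 11.7
tcp_pos: [0.5887, 0.2768, 0.152]
eef_rot: [180.0, 0.0, -17.5]
contact_force: [0.9, 0.1, -2.3]
gripper_width: 0.024
gripper_force: 39.8
```

```bash
python3 st.py
```

```text
t11.70 tcp-hole xy mm [-8.08 -0.13] depth 13.30 F ex,ey,z [0.8  0.36] -2.34 M [-0.131  0.099]
```

Emit:
jog_arm:
  travel:
    - [0,0,0.001]
    - [0,0,0.002]
    - [0,0,0.003]
    - [0,0,0.004]
    - [0,0,0.005]
    - [0,0,0.006]
    - [0,0,0.007]
    - [0,0,0.008]
    - [0,0,0.008]
    - [0,0,0.008]
  dr:
    - [0,0,0]
    - [0,0,0]
    - [0,0,0]
    - [0,0,0]
    - [0,0,0]
    - [0,0,0]
    - [0,0,0]
    - [0,0,0]
    - [0,0,0]
    - [0,0,0]
  claw: [0.1,0.1,0.1,0.1,0.1,0.1,0.1,0.1,0.1,0.1]

```text
time_s: 12.95
tcp_pos: [0.5888, 0.2768, 0.1481]
eef_rot: [-180.0, -0.0, -17.5]
contact_force: [0.3, 0.5, -1.8]
gripper_width: 0.0239
gripper_force: 39.8
```

```bash
python3 st.py
```

```text
t12.95 tcp-hole xy mm [-8.04 -0.07] depth 17.21 F ex,ey,z [0.14 0.54] -1.76 M [-0.128  0.117]
```

Emit:
jog_arm:
  travel:
    - [0,0,0.001]
    - [0,0,0.002]
    - [0,0,0.003]
    - [0,0,0.004]
    - [0,0,0.005]
    - [0,0,0.006]
    - [0,0,0.006]
    - [0,0,0.006]
    - [0,0,0.006]
    - [0,0,0.006]
  dr:
    - [0,0,0]
    - [0,0,0]
    - [0,0,0]
    - [0,0,0]
    - [0,0,0]
    - [0,0,0]
    - [0,0,0]
    - [0,0,0]
    - [0,0,0]
    - [0,0,0]
  claw: [0.1,0.1,0.1,0.1,0.1,0.1,0.1,0.1,0.1,0.1]

```text
time_s: 14.2
tcp_pos: [0.5889, 0.2769, 0.1452]
eef_rot: [-180.0, -0.0, -17.4]
contact_force: [2.9, -0.1, -0.3]
gripper_width: 0.0239
gripper_force: 39.8
```

```bash
python3 st.py
```

```text
t14.20 tcp-hole xy mm [-7.96  0.02] depth 20.13 F ex,ey,z [2.8 0.8] -0.31 M [-0.025 -0.665]
```

Emit:
jog_arm:
  travel:
    - [0,0,0.001]
    - [0,0,0.002]
    - [0,0,0.003]
    - [0,0,0.004]
    - [0,0,0.005]
    - [0,0,0.005]
    - [0,0,0.005]
    - [0,0,0.005]
    - [0,0,0.005]
    - [0,0,0.005]
  dr:
    - [0,0,0]
    - [0,0,0]
    - [0,0,0]
    - [0,0,0]
    - [0,0,0]
    - [0,0,0]
    - [0,0,0]
    - [0,0,0]
    - [0,0,0]
    - [0,0,0]
  claw: [0.1,0.1,0.1,0.1,0.1,0.1,0.1,0.1,0.1,0.1]

```text
time_s: 15.45
tcp_pos: [0.5887, 0.2768, 0.1425]
eef_rot: [180.0, 0.0, -17.5]
contact_force: [1.4, -0.8, -0.8]
gripper_width: 0.0237
gripper_force: 39.8
```

```bash
python3 st.py
```

```text
t15.45 tcp-hole xy mm [-8.12 -0.12] depth 22.84 F ex,ey,z [ 1.59 -0.37] -0.84 M [ 0.026 -0.703]
```

Emit:
jog_arm:
  travel:
    - [0,0,0.001]
    - [0,0,0.002]
    - [0,0,0.003]
    - [0,0,0.004]
    - [0,0,0.005]
    - [0,0,0.005]
    - [0,0,0.005]
    - [0,0,0.005]
    - [0,0,0.005]
    - [0,0,0.005]
  dr:
    - [0,0,0]
    - [0,0,0]
    - [0,0,0]
    - [0,0,0]
    - [0,0,0]
    - [0,0,0]
    - [0,0,0]
    - [0,0,0]
    - [0,0,0]
    - [0,0,0]
  claw: [0.1,0.1,0.1,0.1,0.1,0.1,0.1,0.1,0.1,0.1]

```text
time_s: 16.7
tcp_pos: [0.5888, 0.2768, 0.14]
eef_rot: [180.0, 0.0, -17.5]
contact_force: [1.0, 0.1, -1.4]
gripper_width: 0.0242
gripper_force: 39.8
```

```bash
python3 st.py
```

```text
t16.70 tcp-hole xy mm [-8.09 -0.09] depth 25.29 F ex,ey,z [0.88 0.4 ] -1.4 M [ 0.006 -0.776]
```

Emit:
jog_arm:
  travel:
    - [0,0,0.001]
    - [0,0,0.002]
    - [0,0,0.003]
    - [0,0,0.004]
    - [0,0,0.005]
    - [0,0,0.005]
    - [0,0,0.005]
    - [0,0,0.005]
    - [0,0,0.005]
    - [0,0,0.005]
  dr:
    - [0,0,0]
    - [0,0,0]
    - [0,0,0]
    - [0,0,0]
    - [0,0,0]
    - [0,0,0]
    - [0,0,0]
    - [0,0,0]
    - [0,0,0]
    - [0,0,0]
  claw: [0.1,0.1,0.1,0.1,0.1,0.1,0.1,0.1,0.1,0.1]

```text
time_s: 17.95
tcp_pos: [0.5887, 0.2769, 0.1375]
eef_rot: [180.0, 0.0, -17.5]
contact_force: [1.6, -0.0, -0.7]
gripper_width: 0.0238
gripper_force: 39.8
```

```bash
python3 st.py
```

```text
t17.95 tcp-hole xy mm [-8.1  -0.08] depth 27.78 F ex,ey,z [1.49 0.44] -0.74 M [-0.012 -0.663]
```

Emit:
jog_arm:
  travel:
    - [0,0,0.001]
    - [0,0,0.002]
    - [0,0,0.003]
    - [0,0,0.004]
    - [0,0,0.005]
    - [0,0,0.005]
    - [0,0,0.005]
    - [0,0,0.005]
    - [0,0,0.005]
    - [0,0,0.005]
  dr:
    - [0,0,0]
    - [0,0,0]
    - [0,0,0]
    - [0,0,0]
    - [0,0,0]
    - [0,0,0]
    - [0,0,0]
    - [0,0,0]
    - [0,0,0]
    - [0,0,0]
  claw: [0.1,0.1,0.1,0.1,0.1,0.1,0.1,0.1,0.1,0.1]

```text
time_s: 19.2
tcp_pos: [0.5888, 0.2768, 0.135]
eef_rot: [180.0, 0.0, -17.5]
contact_force: [2.5, -0.7, -0.5]
gripper_width: 0.0237
gripper_force: 39.8
```

```bash
python3 st.py
```

```text
t19.20 tcp-hole xy mm [-8.06 -0.11] depth 30.28 F ex,ey,z [2.61 0.05] -0.45 M [-0.014 -0.686]
```

Emit:
jog_arm:
  travel:
    - [0,0,0.001]
    - [0,0,0.002]
    - [0,0,0.003]
    - [0,0,0.004]
    - [0,0,0.005]
    - [0,0,0.005]
    - [0,0,0.005]
    - [0,0,0.005]
    - [0,0,0.005]
    - [0,0,0.005]
  dr:
    - [0,0,0]
    - [0,0,0]
    - [0,0,0]
    - [0,0,0]
    - [0,0,0]
    - [0,0,0]
    - [0,0,0]
    - [0,0,0]
    - [0,0,0]
    - [0,0,0]
  claw: [0.1,0.1,0.1,0.1,0.1,0.1,0.1,0.1,0.1,0.1]

```text
time_s: 20.45
tcp_pos: [0.5888, 0.2768, 0.1325]
eef_rot: [180.0, 0.0, -17.5]
contact_force: [1.8, -0.6, -0.7]
gripper_width: 0.0241
gripper_force: 39.8
```

```bash
python3 st.py
```

```text
t20.45 tcp-hole xy mm [-8.09 -0.08] depth 32.79 F ex,ey,z [ 1.92 -0.03] -0.71 M [-0.046 -0.66 ]
```

Emit:
jog_arm:
  travel:
    - [0,0,0.001]
    - [0,0,0.002]
    - [0,0,0.003]
    - [0,0,0.004]
    - [0,0,0.004]
    - [0,0,0.004]
    - [0,0,0.004]
    - [0,0,0.004]
    - [0,0,0.004]
    - [0,0,0.004]
  dr:
    - [0,0,0]
    - [0,0,0]
    - [0,0,0]
    - [0,0,0]
    - [0,0,0]
    - [0,0,0]
    - [0,0,0]
    - [0,0,0]
    - [0,0,0]
    - [0,0,0]
  claw: [0.1,0.1,0.1,0.1,0.1,0.1,0.1,0.1,0.1,0.1]

```text
time_s: 21.7
tcp_pos: [0.5888, 0.2769, 0.1305]
eef_rot: [-180.0, 0.0, -17.5]
contact_force: [1.6, -0.8, -1.1]
gripper_width: 0.0239
gripper_force: 39.8
```

```bash
python3 st.py
```

```text
t21.70 tcp-hole xy mm [-8.08 -0.05] depth 34.77 F ex,ey,z [ 1.8  -0.24] -1.12 M [-0.011 -0.688]
```

Emit:
jog_arm:
  travel:
    - [0,0,0.001]
    - [0,0,0.002]
    - [0,0,0.003]
    - [0,0,0.004]
    - [0,0,0.004]
    - [0,0,0.004]
    - [0,0,0.004]
    - [0,0,0.004]
    - [0,0,0.004]
    - [0,0,0.004]
  dr:
    - [0,0,0]
    - [0,0,0]
    - [0,0,0]
    - [0,0,0]
    - [0,0,0]
    - [0,0,0]
    - [0,0,0]
    - [0,0,0]
    - [0,0,0]
    - [0,0,0]
  claw: [0.1,0.1,0.1,0.1,0.1,0.1,0.1,0.1,0.1,0.1]

```text
time_s: 22.95
tcp_pos: [0.5888, 0.2768, 0.1286]
eef_rot: [-180.0, -0.0, -17.5]
contact_force: [1.3, -0.8, -0.1]
gripper_width: 0.0238
gripper_force: 39.8
```

```bash
python3 st.py
```

```text
t22.95 tcp-hole xy mm [-8.06 -0.08] depth 36.74 F ex,ey,z [ 1.52 -0.37] -0.09 M [-0.081 -0.78 ]
```

Emit:
jog_arm:
  travel:
    - [0,0,0.001]
    - [0,0,0.002]
    - [0,0,0.003]
    - [0,0,0.004]
    - [0,0,0.004]
    - [0,0,0.004]
    - [0,0,0.004]
    - [0,0,0.004]
    - [0,0,0.004]
    - [0,0,0.004]
  dr:
    - [0,0,0]
    - [0,0,0]
    - [0,0,0]
    - [0,0,0]
    - [0,0,0]
    - [0,0,0]
    - [0,0,0]
    - [0,0,0]
    - [0,0,0]
    - [0,0,0]
  claw: [0.1,0.1,0.1,0.1,0.1,0.1,0.1,0.1,0.1,0.1]

```text
time_s: 24.2
tcp_pos: [0.5888, 0.2767, 0.1266]
eef_rot: [180.0, -0.0, -17.5]
contact_force: [1.8, -2.5, 1.7]
gripper_width: 0.0239
gripper_force: 39.8
```

```bash
python3 st.py
```

```text
t24.20 tcp-hole xy mm [-8.01 -0.15] depth 38.71 F ex,ey,z [ 2.48 -1.86] 1.7 M [-0.755 -1.262]
```

Contact with the bush: it pushes along about (0.6,-0.8) in the slide axes at depth 38.7, so the bush axis is about 6 mm that way. I ease there, then go a bit deeper.

Emit:
jog_arm:
  travel:
    - [0.0015,0.002,0]
    - [0.003,0.004,0]
    - [0.0045,0.006,0]
    - [0.006,0.008,0]
    - [0.0075,0.0097,0]
    - [0.0075,0.0097,0.003]
    - [0.0075,0.0097,0.006]
    - [0.0075,0.0097,0.008]
    - [0.0075,0.0097,0.008]
    - [0.0075,0.0097,0.008]
  dr:
    - [0,0,0]
    - [0,0,0]
    - [0,0,0]
    - [0,0,0]
    - [0,0,0]
    - [0,0,0]
    - [0,0,0]
    - [0,0,0]
    - [0,0,0]
    - [0,0,0]
  claw: [0.1,0.1,0.1,0.1,0.1,0.1,0.1,0.1,0.1,0.1]

```text
time_s: 25.45
tcp_pos: [0.591, 0.271, 0.1225]
eef_rot: [180.0, -0.0, -17.5]
contact_force: [2.0, 2.1, -0.8]
gripper_width: 0.0237
gripper_force: 39.8
```

```bash
python3 st.py
```

```text
t25.45 tcp-hole xy mm [-4.21 -4.95] depth 42.76 F ex,ey,z [1.28 2.61] -0.81 M [ 0.709 -0.183]
```

Emit:
jog_arm:
  travel:
    - [0,0,0.002]
    - [0,0,0.004]
    - [0,0,0.006]
    - [0,0,0.008]
    - [0,0,0.01]
    - [0,0,0.012]
    - [0,0,0.014]
    - [0,0,0.015]
    - [0,0,0.015]
    - [0,0,0.015]
  dr:
    - [0,0,0]
    - [0,0,0]
    - [0,0,0]
    - [0,0,0]
    - [0,0,0]
    - [0,0,0]
    - [0,0,0]
    - [0,0,0]
    - [0,0,0]
    - [0,0,0]
  claw: [0.1,0.1,0.1,0.1,0.1,0.1,0.1,0.1,0.1,0.1]

```text
time_s: 26.7
tcp_pos: [0.5908, 0.2709, 0.1148]
eef_rot: [180.0, 0.0, -17.5]
contact_force: [1.9, 2.3, -1.9]
gripper_width: 0.0239
gripper_force: 39.8
```

```bash
python3 st.py
```

```text
t26.70 tcp-hole xy mm [-4.39 -5.11] depth 50.46 F ex,ey,z [1.17 2.77] -1.91 M [ 0.669 -0.34 ]
```

Emit:
jog_arm:
  travel:
    - [0,0,0.001]
    - [0,0,0.002]
    - [0,0,0.003]
    - [0,0,0.004]
    - [0,0,0.005]
    - [0,0,0.006]
    - [0,0,0.006]
    - [0,0,0.006]
    - [0,0,0.006]
    - [0,0,0.006]
  dr:
    - [0,0,0]
    - [0,0,0]
    - [0,0,0]
    - [0,0,0]
    - [0,0,0]
    - [0,0,0]
    - [0,0,0]
    - [0,0,0]
    - [0,0,0]
    - [0,0,0]
  claw: [0.1,0.1,0.1,0.1,0.1,0.1,0.1,0.1,0.1,0.1]

```text
time_s: 27.95
tcp_pos: [0.5908, 0.271, 0.112]
eef_rot: [180.0, 0.0, -17.5]
contact_force: [1.6, 0.9, -1.7]
gripper_width: 0.0239
gripper_force: 39.8
```

```bash
python3 st.py
```

```text
t27.95 tcp-hole xy mm [-4.37 -5.01] depth 53.32 F ex,ey,z [1.29 1.33] -1.72 M [ 0.45  -0.052]
```

Steady; continue in 1.5 mm steps.

Emit:
jog_arm:
  travel:
    - [0,0,0.001]
    - [0,0,0.002]
    - [0,0,0.003]
    - [0,0,0.003]
    - [0,0,0.003]
    - [0,0,0.003]
    - [0,0,0.003]
    - [0,0,0.003]
    - [0,0,0.003]
    - [0,0,0.003]
  dr:
    - [0,0,0]
    - [0,0,0]
    - [0,0,0]
    - [0,0,0]
    - [0,0,0]
    - [0,0,0]
    - [0,0,0]
    - [0,0,0]
    - [0,0,0]
    - [0,0,0]
  claw: [0.1,0.1,0.1,0.1,0.1,0.1,0.1,0.1,0.1,0.1]

```text
time_s: 29.2
tcp_pos: [0.5909, 0.2711, 0.1105]
eef_rot: [180.0, 0.0, -17.5]
contact_force: [0.3, 1.1, -2.2]
gripper_width: 0.0239
gripper_force: 39.8
```

```bash
python3 st.py
```

```text
t29.20 tcp-hole xy mm [-4.35 -4.96] depth 54.76 F ex,ey,z [-0.08  1.12] -2.17 M [ 0.421 -0.078]
```

Emit:
jog_arm:
  travel:
    - [0,0,0.001]
    - [0,0,0.002]
    - [0,0,0.003]
    - [0,0,0.003]
    - [0,0,0.003]
    - [0,0,0.003]
    - [0,0,0.003]
    - [0,0,0.003]
    - [0,0,0.003]
    - [0,0,0.003]
  dr:
    - [0,0,0]
    - [0,0,0]
    - [0,0,0]
    - [0,0,0]
    - [0,0,0]
    - [0,0,0]
    - [0,0,0]
    - [0,0,0]
    - [0,0,0]
    - [0,0,0]
  claw: [0.1,0.1,0.1,0.1,0.1,0.1,0.1,0.1,0.1,0.1]

```text
time_s: 30.45
tcp_pos: [0.5909, 0.2711, 0.109]
eef_rot: [180.0, 0.0, -17.5]
contact_force: [1.1, 1.2, -1.6]
gripper_width: 0.0238
gripper_force: 39.8
```

```bash
python3 st.py
```

```text
t30.45 tcp-hole xy mm [-4.33 -4.96] depth 56.27 F ex,ey,z [0.69 1.47] -1.65 M [ 0.322 -0.043]
```

Emit:
jog_arm:
  travel:
    - [0,0,0.001]
    - [0,0,0.002]
    - [0,0,0.003]
    - [0,0,0.003]
    - [0,0,0.003]
    - [0,0,0.003]
    - [0,0,0.003]
    - [0,0,0.003]
    - [0,0,0.003]
    - [0,0,0.003]
  dr:
    - [0,0,0]
    - [0,0,0]
    - [0,0,0]
    - [0,0,0]
    - [0,0,0]
    - [0,0,0]
    - [0,0,0]
    - [0,0,0]
    - [0,0,0]
    - [0,0,0]
  claw: [0.1,0.1,0.1,0.1,0.1,0.1,0.1,0.1,0.1,0.1]

```text
time_s: 31.7
tcp_pos: [0.5909, 0.2711, 0.1076]
eef_rot: [180.0, -0.0, -17.5]
contact_force: [-0.3, 0.8, 1.3]
gripper_width: 0.0243
gripper_force: 39.8
```

```bash
python3 st.py
```

```text
t31.70 tcp-hole xy mm [-4.27 -4.95] depth 57.69 F ex,ey,z [-0.5   0.69] 1.35 M [-0.098  0.377]
```

Emit:
jog_arm:
  travel:
    - [-0.0005,0.0005,0]
    - [-0.001,0.001,0]
    - [-0.0015,0.0015,0]
    - [-0.0015,0.0015,0]
    - [-0.0015,0.0015,0.001]
    - [-0.0015,0.0015,0.001]
    - [-0.0015,0.0015,0.001]
    - [-0.0015,0.0015,0.001]
    - [-0.0015,0.0015,0.001]
    - [-0.0015,0.0015,0.001]
  dr:
    - [0,0,0]
    - [0,0,0]
    - [0,0,0]
    - [0,0,0]
    - [0,0,0]
    - [0,0,0]
    - [0,0,0]
    - [0,0,0]
    - [0,0,0]
    - [0,0,0]
  claw: [0.1,0.1,0.1,0.1,0.1,0.1,0.1,0.1,0.1,0.1]

```text
time_s: 32.95
tcp_pos: [0.59, 0.2706, 0.1071]
eef_rot: [-180.0, -0.0, -17.5]
contact_force: [3.4, 1.7, -0.5]
gripper_width: 0.0241
gripper_force: 39.8
```

```bash
python3 st.py
```

```text
t32.95 tcp-hole xy mm [-5.01 -5.66] depth 58.18 F ex,ey,z [2.76 2.61] -0.46 M [ 0.671 -0.692]
```

Emit:
jog_arm:
  travel:
    - [0,0,0.0005]
    - [0,0,0.001]
    - [0,0,0.0015]
    - [0,0,0.002]
    - [0,0,0.002]
    - [0,0,0.002]
    - [0,0,0.002]
    - [0,0,0.002]
    - [0,0,0.002]
    - [0,0,0.002]
  dr:
    - [0,0,0]
    - [0,0,0]
    - [0,0,0]
    - [0,0,0]
    - [0,0,0]
    - [0,0,0]
    - [0,0,0]
    - [0,0,0]
    - [0,0,0]
    - [0,0,0]
  claw: [0.1,0.1,0.1,0.1,0.1,0.1,0.1,0.1,0.1,0.1]

```text
time_s: 34.2
tcp_pos: [0.5899, 0.2705, 0.106]
eef_rot: [180.0, 0.0, -17.5]
contact_force: [2.7, 0.1, -0.6]
gripper_width: 0.0235
gripper_force: 39.8
```

```bash
python3 st.py
```

```text
t34.20 tcp-hole xy mm [-5.08 -5.74] depth 59.30 F ex,ey,z [2.54 0.87] -0.57 M [ 0.659 -0.702]
```

Emit:
jog_arm:
  travel:
    - [0,0,0.0005]
    - [0,0,0.001]
    - [0,0,0.0015]
    - [0,0,0.002]
    - [0,0,0.002]
    - [0,0,0.002]
    - [0,0,0.002]
    - [0,0,0.002]
    - [0,0,0.002]
    - [0,0,0.002]
  dr:
    - [0,0,0]
    - [0,0,0]
    - [0,0,0]
    - [0,0,0]
    - [0,0,0]
    - [0,0,0]
    - [0,0,0]
    - [0,0,0]
    - [0,0,0]
    - [0,0,0]
  claw: [0.1,0.1,0.1,0.1,0.1,0.1,0.1,0.1,0.1,0.1]

```text
time_s: 35.45
tcp_pos: [0.59, 0.2706, 0.105]
eef_rot: [180.0, 0.0, -17.5]
contact_force: [2.2, 1.3, -0.7]
gripper_width: 0.0239
gripper_force: 39.8
```

```bash
python3 st.py
```

```text
t35.45 tcp-hole xy mm [-5.06 -5.7 ] depth 60.26 F ex,ey,z [1.71 1.95] -0.71 M [ 0.605 -0.591]
```

Emit:
jog_arm:
  travel:
    - [0,0,0.0005]
    - [0,0,0.001]
    - [0,0,0.0015]
    - [0,0,0.002]
    - [0,0,0.0025]
    - [0,0,0.003]
    - [0,0,0.003]
    - [0,0,0.003]
    - [0,0,0.003]
    - [0,0,0.003]
  dr:
    - [0,0,0]
    - [0,0,0]
    - [0,0,0]
    - [0,0,0]
    - [0,0,0]
    - [0,0,0]
    - [0,0,0]
    - [0,0,0]
    - [0,0,0]
    - [0,0,0]
  claw: [0.1,0.1,0.1,0.1,0.1,0.1,0.1,0.1,0.1,0.1]

```text
time_s: 36.7
tcp_pos: [0.59, 0.2706, 0.1035]
eef_rot: [180.0, 0.0, -17.5]
contact_force: [1.6, 1.2, -1.8]
gripper_width: 0.0237
gripper_force: 39.8
```

```bash
python3 st.py
```

```text
t36.70 tcp-hole xy mm [-5.06 -5.7 ] depth 61.77 F ex,ey,z [1.15 1.62] -1.81 M [ 0.506 -0.609]
```

Side load is steady at carriage friction only, so the shank is in the bush. I continue down.

Emit:
jog_arm:
  travel:
    - [0,0,0.0007]
    - [0,0,0.0014]
    - [0,0,0.002]
    - [0,0,0.0027]
    - [0,0,0.0034]
    - [0,0,0.004]
    - [0,0,0.0047]
    - [0,0,0.0054]
    - [0,0,0.006]
    - [0,0,0.006]
  dr:
    - [0,0,0]
    - [0,0,0]
    - [0,0,0]
    - [0,0,0]
    - [0,0,0]
    - [0,0,0]
    - [0,0,0]
    - [0,0,0]
    - [0,0,0]
    - [0,0,0]
  claw: [0.1,0.1,0.1,0.1,0.1,0.1,0.1,0.1,0.1,0.1]

```text
time_s: 37.95
tcp_pos: [0.59, 0.2706, 0.1005]
eef_rot: [180.0, 0.0, -17.5]
contact_force: [1.7, 0.8, -1.5]
gripper_width: 0.0239
gripper_force: 39.8
```

```bash
python3 st.py
```

```text
t37.95 tcp-hole xy mm [-5.06 -5.7 ] depth 64.78 F ex,ey,z [1.35 1.29] -1.51 M [ 0.392 -0.613]
```

Emit:
jog_arm:
  travel:
    - [0,0,0.0008]
    - [0,0,0.0016]
    - [0,0,0.0024]
    - [0,0,0.0032]
    - [0,0,0.004]
    - [0,0,0.0048]
    - [0,0,0.0056]
    - [0,0,0.0064]
    - [0,0,0.0072]
    - [0,0,0.0076]
  dr:
    - [0,0,0]
    - [0,0,0]
    - [0,0,0]
    - [0,0,0]
    - [0,0,0]
    - [0,0,0]
    - [0,0,0]
    - [0,0,0]
    - [0,0,0]
    - [0,0,0]
  claw: [0.1,0.1,0.1,0.1,0.1,0.1,0.1,0.1,0.1,0.1]

```text
time_s: 39.2
tcp_pos: [0.59, 0.2706, 0.0967]
eef_rot: [180.0, -0.0, -17.5]
contact_force: [2.7, -0.1, 1.0]
gripper_width: 0.0238
gripper_force: 39.8
```

```bash
python3 st.py
```

```text
t39.20 tcp-hole xy mm [-5.04 -5.71] depth 68.56 F ex,ey,z [2.56 0.73] 0.95 M [ 0.261 -0.575]
```

Emit:
jog_arm:
  travel:
    - [0,0,0.0003]
    - [0,0,0.0006]
    - [0,0,0.0006]
    - [0,0,0.0006]
    - [0,0,0.0006]
    - [0,0,0.0006]
    - [0,0,0.0006]
    - [0,0,0.0006]
    - [0,0,0.0006]
    - [0,0,0.0006]
  dr:
    - [0,0,0]
    - [0,0,0]
    - [0,0,0]
    - [0,0,0]
    - [0,0,0]
    - [0,0,0]
    - [0,0,0]
    - [0,0,0]
    - [0,0,0]
    - [0,0,0]
  claw: [0.1,0.1,0.1,0.1,0.1,0.1,0.1,0.1,0.1,0.1]

```text
time_s: 40.45
tcp_pos: [0.59, 0.2706, 0.0965]
eef_rot: [-180.0, 0.0, -17.5]
contact_force: [2.3, -0.0, -0.3]
gripper_width: 0.0234
gripper_force: 39.8
```

```bash
python3 st.py
```

```text
t40.45 tcp-hole xy mm [-5.06 -5.69] depth 68.84 F ex,ey,z [2.22 0.65] -0.27 M [ 0.243 -0.616]
```

Not seated yet (z force still about free); 1 mm more.

Emit:
jog_arm:
  travel:
    - [0,0,0.0003]
    - [0,0,0.0006]
    - [0,0,0.0009]
    - [0,0,0.0012]
    - [0,0,0.0015]
    - [0,0,0.0015]
    - [0,0,0.0015]
    - [0,0,0.0015]
    - [0,0,0.0015]
    - [0,0,0.0015]
  dr:
    - [0,0,0]
    - [0,0,0]
    - [0,0,0]
    - [0,0,0]
    - [0,0,0]
    - [0,0,0]
    - [0,0,0]
    - [0,0,0]
    - [0,0,0]
    - [0,0,0]
  claw: [0.1,0.1,0.1,0.1,0.1,0.1,0.1,0.1,0.1,0.1]

```text
time_s: 41.7
tcp_pos: [0.59, 0.2706, 0.0957]
eef_rot: [180.0, 0.0, -17.5]
contact_force: [1.5, 0.6, 0.1]
gripper_width: 0.0237
gripper_force: 39.8
```

```bash
python3 st.py
```

```text
t41.70 tcp-hole xy mm [-5.07 -5.71] depth 69.62 F ex,ey,z [1.28 1.01] 0.06 M [ 0.195 -0.588]
```

Emit:
jog_arm:
  travel:
    - [0,0,0.0003]
    - [0,0,0.0006]
    - [0,0,0.0009]
    - [0,0,0.0012]
    - [0,0,0.0012]
    - [0,0,0.0012]
    - [0,0,0.0012]
    - [0,0,0.0012]
    - [0,0,0.0012]
    - [0,0,0.0012]
  dr:
    - [0,0,0]
    - [0,0,0]
    - [0,0,0]
    - [0,0,0]
    - [0,0,0]
    - [0,0,0]
    - [0,0,0]
    - [0,0,0]
    - [0,0,0]
    - [0,0,0]
  claw: [0.1,0.1,0.1,0.1,0.1,0.1,0.1,0.1,0.1,0.1]

```text
time_s: 42.95
tcp_pos: [0.59, 0.2706, 0.0953]
eef_rot: [-180.0, -0.0, -17.5]
contact_force: [0.4, -0.3, 5.9]
gripper_width: 0.0237
gripper_force: 39.8
```

```bash
python3 st.py
```

```text
t42.95 tcp-hole xy mm [-5.01 -5.7 ] depth 70.02 F ex,ey,z [ 0.44 -0.18] 5.86 M [-0.285 -0.138]
```

Seated: Fz rose about 8 N at depth 70.0. I release and lift.

Emit:
jog_arm:
  travel:
    - [0,0,0]
    - [0,0,0]
    - [0,0,0]
    - [0,0,0]
    - [0,0,0]
    - [0,0,-0.02]
    - [0,0,-0.06]
    - [0,0,-0.14]
    - [0,0,-0.24]
    - [0,0,-0.3]
  dr:
    - [0,0,0]
    - [0,0,0]
    - [0,0,0]
    - [0,0,0]
    - [0,0,0]
    - [0,0,0]
    - [0,0,0]
    - [0,0,0]
    - [0,0,0]
    - [0,0,0]
  claw: [0.5,0.5,0.5,0.5,0.5,0.5,0.5,0.5,0.5,0.5]

```text
time_s: 44.2
tcp_pos: [0.5907, 0.2709, 0.249]
eef_rot: [-179.8, -0.1, -17.4]
contact_force: [0.7, -0.5, -0.4]
gripper_width: 0.0441
gripper_force: 0.0
```

```bash
python3 - <<'E'
from st import *
st(1);s=r.get_state();print(s['gripper_width'])
c=r.capture('wrist');P=cloud(c,s)
near=np.linalg.norm(P[...,:2]-[.590,.2706],axis=2)<.03
m=near&(P[...,2]>.1)&(P[...,2]<.15);print('handle top',np.percentile(P[m][:,2],90),np.median(P[m],0))
m=near&(P[...,2]>.084)&(P[...,2]<.092);print('collar',np.median(P[m],0),m.sum())
cv2.imwrite('pics/w4.png',c['pixels'][:,:,::-1])
E
```

```text
t44.20 tcp-hole xy mm [-4.44 -5.18] depth -83.75 F ex,ey,z [ 0.77 -0.25] -0.37 M [-0.07   0.119]
0.04410465237059211
handle top 0.12809255401667233 [0.59226357 0.2705957  0.12682821]
collar [0.59898079 0.26684941 0.08734256] 413
```

View pics/w4.png

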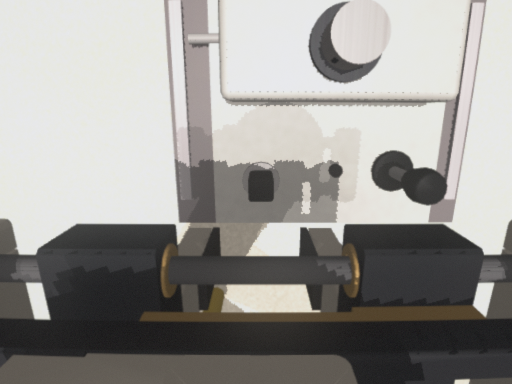

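The pin stands upright at (261,182). The collar's top is at 0.087 m, which matches the carriage face plus 6 mm, so it is flush and clear of the gripper.

```bash
python3 -c "
from plant import r
print(r.close_job())"
```

```text
the job is handed in; nothing more can be done
None
```

The transport pin is home through the carriage and stand with its collar flush, released and standing upright; the job was handed in at about 44 s, and no verdict came back.

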